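# Close tea jars away in the airtight chest

### The arm

A 7-joint arm with a two-finger parallel gripper is mounted at the origin on the work surface. World frame = base frame: x ahead of the robot, y to its left, z up, the work surface at z = 0. Lengths are in mm, angles in rad, forces in N, time in s.
With the tool pointing down it reaches from about 400 to 900 mm from the base axis. Payload 5.6 kg.
Tool frame: the origin (TCP) lies midway between the tips of the shut fingers; the grasp point (between the pads) lies 19 mm behind it; x points along the fingers, y is the direction in which the jaws open and shut, and the axes are right-handed (so a half turn about x gives the same grasp; the last joint's range is limited). The gripper opens to 92 mm and grips with 3 to 60 N. Pads are 20 mm wide; open, the fingers measure 128 mm over their backs; the gripper's body (75 mm by 189 mm) begins 69 mm behind the grasp point.
Start: joints at [-1.238, 0.468, -0.012, 1.603, 0.006, 1.071, -0.056], TCP at [238.602, 604.631, 214.592] pointing down, gripper open.
Joint ranges: [-2.53, 2.53], [-0.31, 2.02], [-1.57, 1.55], [0.28, 2.44], [-1.29, 4.43], [0.15, 1.84], [-2.92, 2.92]. Speed limits (rad/s): [2.57, 2.57, 3.14, 3.14, 3.14, 3.14, 3.14].

### API

Orientations are given as a rotation vector (axis times angle).
In Python, from cell import robot, grip, kin, viewer gives the robot as it stands. Calls block until the motion is done:
- robot.movep(position, orientation): joint-space move of the TCP to a pose.
- robot.servo_line(position, feed=150, rotation=None): straight line of the TCP; rotation=None keeps the orientation; feed is the mean speed in mm/s.
- robot.goto_joints(angles): joint-space move.
- grip(opening, newtons=None): opening from 0.0 (shut) to 1.0 (fully open); newtons is the grip in N (None keeps the last); returns when the fingers have stopped.
- robot.hold(seconds).
- kin.ik(position, orientation): joint angles nearest the present ones, or None.
- robot.observe(): the state.
- viewer.read_camera(name): name is "scene" or "top"; returns the picture (480x640x3 uint8, red, green, blue); there is no depth.
- viewer.camera_info(name): a dict with "camera_matrix" (3x3 intrinsics, pixels), "R" (3x3) and "t" (3): a world point X has camera coordinates R X + t. Camera axes: x right, y down, z forward; pixel columns grow to the right and rows downward; lengths in mm; the calibration is good to about 2 mm. A picture is of the moment at which its call begins. camera_info takes no time and is no camera call.
A pose or a line that the arm cannot do raises robot.IKError and nothing moves.
- robot.job_done(): hands the job in, once; it reports no verdict.
Trained networks look in the newest picture that a camera, given by its name, has taken for a name from the list of things; names that differ only in an ending like _2 or _b are one class to them, and where a whole thing is asked for, a point or a joint stands for the part that bears it (a point fixed in the world has none). Each returns a list of dicts, best first, with "confidence" (0 to 1); they miss things now and then, are a little off and sometimes report something else, mostly with a low value. They report only what shows in the picture. A call takes as long as a camera call. They do not tell look-alikes from the thing itself.
- viewer.silhouettes(name, camera): "mask" (480x640 bool, what is visible of it).
- viewer.pinpoint(name, camera): "at" ([x, y, z] in mm, in the coordinates of the camera as it stood for that picture, good to about 4 mm: a listed point, or the origin of a listed thing).
The state is a dict: "t": time; "joints": joint angles; "joint_velocities": joint speeds; "joint_torque": joint torques, N m; "tcp_pos": TCP position; "tcp_rot": TCP orientation; "contact_force": force on the tool from outside, world axes, zero at the start; "wrist_torque": the same for the moment, N m; "grip_width": opening from 0.0 (shut) to 1.0 (fully open).
Only numpy, scipy, OpenCV 4.12 (cv2) and the standard library are available. Lean on these libraries where they do the work, as an engineer would, in place of code of your own. Each camera call takes 0.05 s, during which the arm holds its last target. There are 200 camera calls.

### The job

Stand every tea jar upright inside the wooden chest. Then close it: with the lid's other edge raised, hook its thin tongue edge under the chest's overhanging lip, swing the lid down so it lies squarely on the chest, and press it home at each corner until the rubber seal is fully down all round. Leave the caddy, lid rest and bowl where they are.

Things in the scene. Friction and masses are not known exactly. Their poses are not given: they have to be found in the camera images.
- chest: fixed open wooden chest, 190 (x) by 260 (y) mm, origin at the centre of its underside, z up; its -x side, with the dark lip, faces the robot. Inside 162 (x) by 220 (y). Rims, 20 wide at the sides and 14 at the ends, are 72 high; four rubber corner pads stand 5 proud on the side rims. Nothing guides the lid sideways (y)
- chest_floor (a point): centre of the chest's inner floor, at chest (0, 0, 8)
- lip (a point): middle of the lower inner edge of the lip that overhangs along the chest's whole -x side, at chest (-69, 0, 90). The lip is 8 thick and runs back 18 to an upright whose inner face is at x = -87
- stop (a point): middle of the upper inner edge of the low stop along the chest's +x side, at chest (87, 0, 82); it keeps a closed lid from sliding out
- lid: loose wooden lid, 168 (x) by 256 (y), 400 g, 10 thick, but along its -x edge a tongue 20 wide and only 5 thick (undersides flush). Origin at the centre of the underside, z up. Dark handle bar across its middle: 16 (x) by 76 (y), from 10 to 38 above the underside. Starts flat on the table. Closed, its axes agree with the chest's, 3 mm play either way in x
- tongue (a point): middle of the tongue's outer lower edge, at lid (-84, 0, 0)
- jar1: squat brown stoneware tea jar: body 56 diameter and 30 high, topped by a turned pale wooden knob 22 diameter and 20 high (total height 50), about 150 g; origin at the centre of its underside, z up. Four to six jars are present, the others are absent
- jar2: squat brown stoneware tea jar: body 56 diameter and 30 high, topped by a turned pale wooden knob 22 diameter and 20 high (total height 50), about 150 g; origin at the centre of its underside, z up. Four to six jars are present, the others are absent
- jar3: squat brown stoneware tea jar: body 56 diameter and 30 high, topped by a turned pale wooden knob 22 diameter and 20 high (total height 50), about 150 g; origin at the centre of its underside, z up. Four to six jars are present, the others are absent
- jar4: squat brown stoneware tea jar: body 56 diameter and 30 high, topped by a turned pale wooden knob 22 diameter and 20 high (total height 50), about 150 g; origin at the centre of its underside, z up. Four to six jars are present, the others are absent
- jar5: squat brown stoneware tea jar: body 56 diameter and 30 high, topped by a turned pale wooden knob 22 diameter and 20 high (total height 50), about 150 g; origin at the centre of its underside, z up. Four to six jars are present, the others are absent
- jar6: squat brown stoneware tea jar: body 56 diameter and 30 high, topped by a turned pale wooden knob 22 diameter and 20 high (total height 50), about 150 g; origin at the centre of its underside, z up. Four to six jars are present, the others are absent
- seal_nl (a joint): m; near left (lip side, +y) corner pad of the rubber seal, 36 (x) by 18, centred at chest (-50, +119). 0 = 5 mm proud of the rim (top at 77), 0.005 = pushed level with the rim. Slides stiffly (yields at about 9 N), does not spring back, the lid's weight alone does not move it; it is pushed down by pressing on the lid above it
- seal_nr (a joint): m; near right (lip side, -y) corner pad of the rubber seal, 36 (x) by 18, centred at chest (-50, -119). 0 = 5 mm proud of the rim (top at 77), 0.005 = pushed level with the rim. Slides stiffly (yields at about 9 N), does not spring back, the lid's weight alone does not move it; it is pushed down by pressing on the lid above it
- seal_fl (a joint): m; far left (stop side, +y) corner pad of the rubber seal, 36 (x) by 18, centred at chest (+50, +119). 0 = 5 mm proud of the rim (top at 77), 0.005 = pushed level with the rim. Slides stiffly (yields at about 9 N), does not spring back, the lid's weight alone does not move it; it is pushed down by pressing on the lid above it
- seal_fr (a joint): m; far right (stop side, -y) corner pad of the rubber seal, 36 (x) by 18, centred at chest (+50, -119). 0 = 5 mm proud of the rim (top at 77), 0.005 = pushed level with the rim. Slides stiffly (yields at about 9 N), does not spring back, the lid's weight alone does not move it; it is pushed down by pressing on the lid above it
- caddy: red lacquered caddy, 66 diameter, 66 high, no knob, standing among the jars; origin at the centre of its underside; leave it alone
- lid_rest: green bronze lid rest, a spool 52 diameter and 48 high, standing among the jars; origin at the centre of its underside; leave it alone
- bowl: black tea bowl, 120 across the rim, 78 high; origin at the centre of its underside; leave it alone
Mind the look-alikes: they are no part of the job. Leave any blue, purple or yellow look-alike of the jar5 alone.

How it is judged:
By the outcome, as a careful person would: the job done as asked, in the order asked, and still so for the second after the job is handed in, with the robot touching nothing.
Of jar1, jar2, jar3, jar4, jar5, jar6 only 4 to 6 are there at a start; the rules pass over those that are not, and their reading is None.
At some moment in a run one of jar1, jar2, jar3, jar4, jar5, jar6 may be knocked a few centimetres aside while the robot is not near it.
Once in a run the grip may slacken for a moment while it holds something.
It also fails if it takes over 208 s, if anything falls off the work surface, if the arm or the gripper's body presses on something with over 40 N, if the wrist force passes 120 N, or if a joint passes its speed limit or range.

## Working session

There is one attempt and no reset: what is moved stays moved. The work goes in short steps, each a Python script; the robot and the scene stay as the last script left them, time stands still between calls to the robot, and variables do not carry over. Pictures are saved under pics/ and viewed, about 12 in all and at most 16, crops included, and the job is handed in when it is done.

```bash
ls; mkdir -p pics
cat > h.py <<'E'
import numpy as np, cv2
from cell import robot, grip, kin, viewer
from scipy.spatial.transform import Rotation as Rn
def snap(cam,fn=None):
    im=viewer.read_camera(cam)
    if fn: cv2.imwrite('pics/'+fn,im[:,:,::-1])
    return im
def toworld(cam,p):
    i=viewer.camera_info(cam); return np.array(i['R']).T@(np.array(p)-np.array(i['t']))
def proj(cam,X):
    i=viewer.camera_info(cam); c=np.array(i['R'])@np.array(X,float)+np.array(i['t']); u=np.array(i['camera_matrix'])@c; return u[:2]/u[2]
def ray(cam,uv,z):
    i=viewer.camera_info(cam); R=np.array(i['R']);t=np.array(i['t'])
    d=R.T@np.linalg.inv(np.array(i['camera_matrix']))@np.array([uv[0],uv[1],1.]); o=-R.T@t
    return o+d*(z-o[2])/d[2]
def find(name,cam):
    return [(round(d['confidence'],2),toworld(cam,d['at']).round(1),proj(cam,toworld(cam,d['at'])).round(0)) for d in viewer.pinpoint(name,cam)]
E
python3 - <<'E'
from h import *
a=snap('scene','s0.png');b=snap('top','t0.png')
for c in ('scene','top'):
    i=viewer.camera_info(c);print(c,np.array(i['camera_matrix']).round(0).tolist(),(-np.array(i['R']).T@np.array(i['t'])).round(0), np.array(i['R']).round(2).tolist())
    for n in ('jar1','chest','chest_floor','lip','stop','lid','tongue','caddy','lid_rest','bowl'):
        for d in find(n,c): print(c,n,*d)
s=robot.observe();print(s['t'],s['tcp_rot'],s['grip_width'])
E
```

```text
pics
scene [[450.0, 0.0, 319.0], [0.0, 450.0, 238.0], [0.0, 0.0, 1.0]] [1158.  292.  978.] [[-0.47, 0.88, -0.0], [0.7, 0.37, -0.61], [-0.54, -0.29, -0.79]]
scene jar1 0.85 [ 341.6 -263.3    4.5] [285. 179.]
scene jar1 0.76 [ 439.6 -405.9    0. ] [228. 185.]
scene jar1 0.66 [ 541.8 -233.1    0.8] [258. 229.]
scene jar1 0.55 [ 450.1 -320.6    1.4] [249. 196.]
scene jar1 0.53 [ 330.3 -384.4    0.6] [253. 165.]
scene jar1 0.52 [ 439.3 -195.6    2.2] [288. 209.]
scene chest 0.88 [594.3 -16.9   1. ] [317. 273.]
scene chest 0.16 [7.361e+02 2.033e+02 5.000e-01] [373. 357.]
scene chest_floor 0.81 [596.6 -16.    9.6] [317. 272.]
scene lip 0.62 [522.5 -17.5  95.8] [330. 231.]
scene lip 0.4 [ 450.  -322.2   -0. ] [249. 197.]
scene stop 0.97 [681.  -10.1  81.7] [302. 282.]
scene lid 0.66 [ 5.085e+02  3.689e+02 -5.000e-01] [472. 308.]
scene tongue 0.74 [424.5 372.6  -5.5] [483. 284.]
scene caddy 0.67 [ 610.2 -310.    -1. ] [221. 236.]
scene lid_rest 0.68 [ 622.3 -231.6    4.3] [242. 249.]
scene bowl 0.59 [737.1 204.5   2. ] [373. 357.]
top [[566.0, 0.0, 330.0], [0.0, 566.0, 252.0], [0.0, 0.0, 1.0]
[... 500 characters left out ...]
top chest 0.54 [ 441.2 -400.8   -4.8] [482. 300.]
top chest 0.5 [734.4 206.7   5.1] [241. 178.]
top chest_floor 0.61 [420.1 376.4   2.1] [166. 302.]
top chest_floor 0.59 [588.  -15.4   6. ] [327. 237.]
top lip 0.64 [524.4 -12.8  90.4] [325. 258.]
top stop 0.56 [676.7 -11.   81.1] [326. 195.]
top stop 0.27 [523.1 -13.   88.5] [326. 259.]
top lid 0.82 [508.6 364.9   1.8] [173. 266.]
top tongue 0.97 [420.3 375.    2.8] [166. 302.]
top caddy 0.72 [ 6.094e+02 -3.030e+02 -4.000e-01] [442. 232.]
top caddy 0.24 [508.  368.5   1.9] [171. 266.]
top lid_rest 0.89 [ 622.9 -233.7    1.2] [415. 226.]
top bowl 0.98 [733.2 206.    4.3] [241. 179.]
1.1 [ 0.29494703  1.55055644 -0.29488847] 0.9962149404001092
```

Run:
```python
import cv2
a=cv2.imread('pics/s0.png');b=cv2.imread('pics/t0.png')
cv2.imwrite('pics/s0c.png',cv2.resize(a[120:420,180:580],None,fx=2,fy=2,interpolation=cv2.INTER_CUBIC))
cv2.imwrite('pics/t0c.png',cv2.resize(b[140:380,120:520],None,fx=2,fy=2,interpolation=cv2.INTER_CUBIC))
```

```text
(no output)
```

View pics/s0c.png

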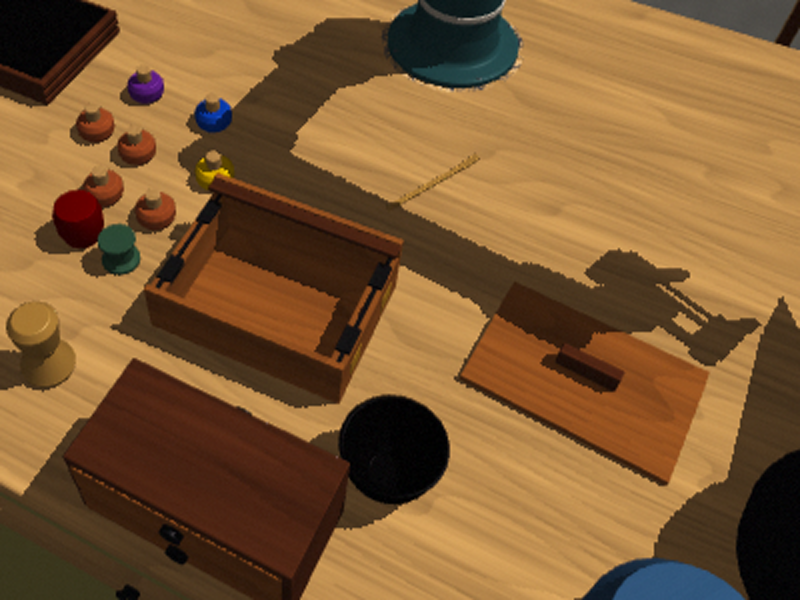

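View pics/t0c.png

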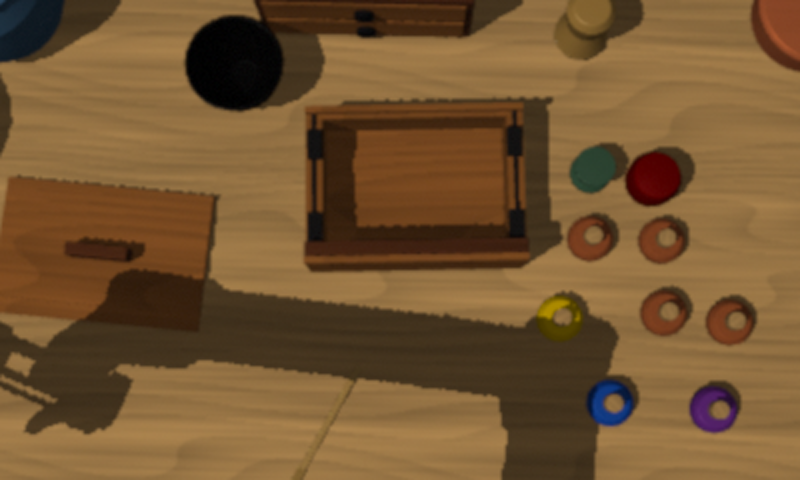

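The top view (full-frame pixels) shows four brown jars at (414,260), (448,261), (451,297) and (482,301). The yellow (400,300), blue (425,341) and purple (476,345) ones are look-alikes, and the caddy and lid rest stand close by. Next I'll refine the chest and lid poses by fitting their silhouettes.

```bash
cat >> h.py <<'E'
from scipy.optimize import minimize
def box(x0,x1,y0,y1,z0,z1): return np.array([(x,y,z) for x in(x0,x1) for y in(y0,y1) for z in(z0,z1)],float)
MODEL={'chest':[box(-95,95,-130,130,0,72),box(-95,-69,-130,130,72,98),box(87,95,-130,130,72,82)],
 'lid':[box(-64,84,-128,128,0,10),box(-84,-64,-128,128,0,5),box(-8,8,-38,38,10,38)]}
S=4
def render(parts,cam,p,z0=0,R=None):
    i=viewer.camera_info(cam);K=np.array(i['camera_matrix']);Rc=np.array(i['R']);t=np.array(i['t'])
    m=np.zeros((480*S,640*S),np.uint8)
    Rz=Rn.from_euler('z',p[2]).as_matrix()
    if R is not None: Rz=R
    for b in parts:
        X=b@Rz.T+[p[0],p[1],z0]; c=(X@Rc.T+t)@K.T; uv=c[:,:2]/c[:,2:]
        h=cv2.convexHull((((uv+.5)*S)-.5).astype(np.float32)).round().astype(np.int32)
        cv2.fillConvexPoly(m,h,1)
    return cv2.resize(m.astype(np.float32),(640,480),interpolation=cv2.INTER_AREA)
def getmask(name,cam,near):
    best=None
    for d in viewer.silhouettes(name,cam):
        ys,xs=np.nonzero(d['mask']); 
        if len(xs) and np.hypot(xs.mean()-near[0],ys.mean()-near[1])<60 and (best is None or d['confidence']>best[0]): best=(d['confidence'],d['mask'])
    return None if best is None else best[1].astype(np.float32)
def fit(name,p0,masks,z0=0):
    f=lambda q:sum(np.abs(render(MODEL[name],c,(q[0],q[1],q[2]/100),z0)-m).sum() for c,m in masks.items())
    q0=np.array([p0[0],p0[1],p0[2]*100])
    r=minimize(f,q0,method='Nelder-Mead',options=dict(initial_simplex=q0+np.array([[0,0,0],[6,0,0],[0,6,0],[0,0,4]]),xatol=.05,fatol=.5,maxiter=120))
    return np.array([r.x[0],r.x[1],r.x[2]/100]),r.fun
E
python3 - <<'E'
from h import *
out={}
for n,p0 in (('chest',(593,-15,0.02)),('lid',(508,367,-.09))):
    M={}
    for c in('top','scene'):
        viewer.read_camera(c)
        m=getmask(n,c,proj(c,[p0[0],p0[1],20]))
        if m is None: print('nomask',n,c);continue
        M[c]=m; p,e=fit(n,p0,{c:m}); print(n,c,p.round(3),e,m.sum())
    p,e=fit(n,p0,M);print(n,'both',p.round(3),e);out[n]=p
    for c in M: print(n,c,'centroid check')
# overlay
for c in('top','scene'):
    im=cv2.imread('pics/%s0.png'%c[0])
    for n in out:
        r=(render(MODEL[n],c,out[n])>.5).astype(np.uint8)
        cs,_=cv2.findContours(r,cv2.RETR_EXTERNAL,cv2.CHAIN_APPROX_NONE); cv2.drawContours(im,cs,-1,(0,255,0),1)
    cr=im[150:330,120:400] if c=='top' else im[190:370,220:570]
    cv2.imwrite('pics/ov_%s.png'%c,cv2.resize(cr,None,fx=2.2,fy=2.2,interpolation=cv2.INTER_NEAREST))
a=cv2.imread('pics/ov_top.png');b=cv2.imread('pics/ov_scene.png');w=max(a.shape[1],b.shape[1])
o=np.vstack([cv2.copyMakeBorder(x,0,0,0,w-x.shape[1],cv2.BORDER_CONSTANT) for x in(a,b)]);o=o[:, :800];print(o.shape)
o=cv2.resize(o,None,fx=.75,fy=.75,interpolation=cv2.INTER_AREA);cv2.imwrite('pics/ov.png',o)
E
```

```text
chest top [ 5.91397e+02 -1.59190e+01  3.70000e-02] 100.3125 9127.0
chest scene [ 5.91838e+02 -1.68330e+01  4.10000e-02] 179.3125 9233.0
chest both [ 5.91673e+02 -1.64300e+01  4.00000e-02] 294.5625
chest top centroid check
chest scene centroid check
lid top [ 5.07683e+02  3.67060e+02 -7.80000e-02] 132.5 7097.0
nomask lid scene
lid both [ 5.07683e+02  3.67060e+02 -7.80000e-02] 132.5
lid top centroid check
(792, 770, 3)
```

View pics/ov.png

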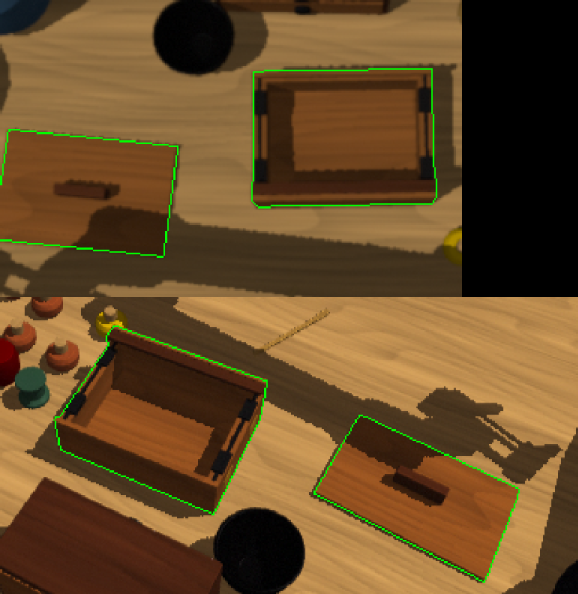

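Both fits match the picture: the outlines follow the chest and lid edges in both views. I'll start on the jars, beginning with jar A.

```bash
cat >> h.py <<'E'
CH=np.array([591.7,-16.4,0.040])
def chest(p): # chest->world
    return Rn.from_euler('z',CH[2]).apply(p)+[CH[0],CH[1],0]
def down(a,tilt=0,axis=0): # jaw direction a
    y=np.array([np.cos(a),np.sin(a),0]);x=np.array([0,0,-1.]);
    return Rn.from_matrix(np.array([x,y,np.cross(x,y)]).T)
def ori(pos,a):
    q=np.array(robot.observe()['joints']);c=[]
    for k in (a,a+np.pi):
        r=down(k).as_rotvec(); j=kin.ik(pos,r)
        if j is not None: c.append((np.abs(np.array(j)-q).max(),r))
    return min(c,key=lambda t:t[0])[1]
def jars(cams=('top','scene')):
    out=[]
    for c in cams:
        im=viewer.read_camera(c);hsv=cv2.cvtColor(im,cv2.COLOR_RGB2HSV)
        for d in viewer.pinpoint('jar1',c):
            w=toworld(c,d['at'])
            if abs(w[2])>15: continue
            m=np.zeros((480,640),np.uint8)
            cv2.circle(m,tuple(int(v) for v in proj(c,[w[0],w[1],12]).round()),9,1,-1)
            px=hsv[m>0]; px=px[(px[:,1]>110)]
            h=np.median(px[:,0]) if len(px) else -1
            if not 0<=h<=13: continue
            for o in out:
                if np.hypot(*(o['p']-w[:2]))<25: o['l'].append((c,w[:2]));o['p']=np.mean([q[1] for q in o['l']],0);break
            else: out.append(dict(p=w[:2],l=[(c,w[:2])],h=h))
    return out
def nearjar(x,y,r=60):
    for k in range(3):
        js=[j for j in jars() if np.hypot(*(j['p']-[x,y]))<r]
        if js: return min(js,key=lambda j:np.hypot(*(j['p']-[x,y])))
def st(): 
    s=robot.observe(); return 't=%.1f tcp=%s F=%s w=%.3f'%(s['t'],np.round(s['tcp_pos'],1),np.round(s['contact_force'],1),s['grip_width'])
def pickplace(x,y,slot,a=np.pi/2,op=.65):
    j=nearjar(x,y); print('jar',None if j is None else (j['p'].round(1),[(c,w.round(0)) for c,w in j['l']]))
    if j is None: return False
    x,y=j['p'];r=ori([x,y,100],a)
    grip(op); robot.movep([x,y,120],r); robot.servo_line([x,y,34],feed=120)
    print('at',st()); grip(0.0,25); print('gripped',st())
    if robot.observe()['grip_width']<.1: grip(op); return False
    robot.servo_line([x,y,190],feed=200); w0=robot.observe()['grip_width'];print('lift',st())
    if w0<.1: return False
    P=chest([slot[0],slot[1],0]);r=ori([P[0],P[1],190],CH[2]+np.pi/2)
    robot.movep([P[0],P[1],190],r);print('over',st())
    if robot.observe()['grip_width']<.1: print('LOST');return False
    robot.servo_line([P[0],P[1],43.5],feed=120);print('down',st())
    grip(.5); robot.servo_line([P[0],P[1],190],feed=250);print('done',st())
    return True
E
python3 - <<'E'
from h import *
for j in jars(): print(j['p'].round(0),len(j['l']),j['h'])
print(pickplace(538,-232,(40,55)))
E
```

```text
[ 539. -235.] 2 11.0
[ 449. -324.] 2 11.0
[ 440. -404.] 2 11.0
[ 537. -317.] 2 11.0
jar (array([ 539.8, -230.7]), [('top', array([ 540., -227.])), ('scene', array([ 540., -234.]))])
at t=6.5 tcp=[ 540.1 -231.1   34.5] F=[ 0.   0.4 -0.3] w=0.650
gripped t=7.2 tcp=[ 539.9 -230.7   34.1] F=[-0.   0.5  0.6] w=0.231
lift t=8.1 tcp=[ 539.2 -230.   188.8] F=[ 0.   0.1 -0. ] w=0.228
over t=9.2 tcp=[629.   37.7 190.1] F=[ 0.1 -1.1 -1.7] w=0.230
down t=10.6 tcp=[630.1  40.1  44.3] F=[ 0.4 -0.4 -1.1] w=0.236
done t=11.9 tcp=[628.7  40.6 188.8] F=[-0.   0.3 -0.6] w=0.498
True
```

Run:
```python
from h import *
for (x,y),s in (((537,-317),(40,-55)),((449,-324),(-38,-55)),((440,-404),(-38,55))):
    print('==',pickplace(x,y,s))
robot.movep([480,230,250],ori([480,230,250],np.pi/2))
snap('scene','s1.png');snap('top','t1.png')
for j in jars(): print(j['p'].round(0),len(j['l']),j['h'])
a=cv2.imread('pics/s1.png')[130:340,200:420];b=cv2.imread('pics/t1.png')[170:380,280:500]
cv2.imwrite('pics/c1.png',cv2.resize(np.hstack([a,b]),None,fx=1.8,fy=1.8,interpolation=cv2.INTER_CUBIC));print(st())
```

```text
jar (array([ 538.1, -317.6]), [('top', array([ 539., -316.])), ('scene', array([ 538., -319.]))])
at t=14.7 tcp=[ 538.4 -318.2   34.6] F=[ 1.1  0.4 -0.8] w=0.651
gripped t=15.4 tcp=[ 538.2 -317.9   34.2] F=[-0.3 -1.2  0.7] w=0.234
lift t=16.3 tcp=[ 537.6 -316.7  188.7] F=[ 0.1  0.1 -2.3] w=0.228
over t=17.4 tcp=[633.1 -72.1 190. ] F=[-0.7 -1.4 -2.3] w=0.231
down t=18.7 tcp=[634.5 -69.9  44.3] F=[-0.3  0.8 -1.6] w=0.229
done t=20.0 tcp=[633.1 -69.1 188.7] F=[ 0.5 -0.4 -1.3] w=0.495
== True
jar (array([ 449.3, -322.4]), [('top', array([ 449., -322.]))])
at t=22.7 tcp=[ 449.6 -322.8   34.5] F=[ 0.  -0.1 -0.1] w=0.648
gripped t=23.4 tcp=[ 449.4 -322.2   34.1] F=[-0.2  0.8  2. ] w=0.228
lift t=24.3 tcp=[ 448.8 -321.6  188.9] F=[-0.4 -1.1 -1.3] w=0.232
over t=25.4 tcp=[555.3 -74.7 190. ] F=[ 0.8 -1.4 -0.7] w=0.226
down t=26.7 tcp=[556.5 -73.   44.2] F=[ 0.2 -0.  -2.1] w=0.227
done t=28.0 tcp=[555.2 -72.2 188.8] F=[ 0.5 -0.3 -0.3] w=0.502
== True
jar (array([ 439.6, -402.3]), [('top', array([ 440., -401.])), ('scene', array([ 439., -404.]))])
at t=30.8 tcp=[ 439.8 -402.8   34.5] F=[ 0.8 -0.7  0.1] w=0.650
gripped t=31.5 tcp=[ 439.7 -402.1   34.1] F=[-0.3  1.   1.3] w=0.232
lift t=32.4 tcp=[ 439.2 -401.4  188.9] F=[ 0.7  0.4 -0.9] w=0.234
over t=34.1 tcp=[551.6  35.6 190.2] F=[-0.1 -0.5 -1.6] w=0.232
down t=35.4 tcp=[552.1  37.   44.1] F=[-0.5  0.7 -1.6] w=0.231
done t=36.7 tcp=[550.7  37.6 188.8] F=[-1.3  0.  -0. ] w=0.498
== True
[630.  39.] 2 11.0
[554.  36.] 2 11.0
[635. -69.] 2 11.0
[557. -74.] 2 11.0
[ 612. -309.] 1 0.0
t=37.9 tcp=[480.4 228.8 249.9] F=[0.4 0.5 1. ] w=0.501
```

View pics/c1.png

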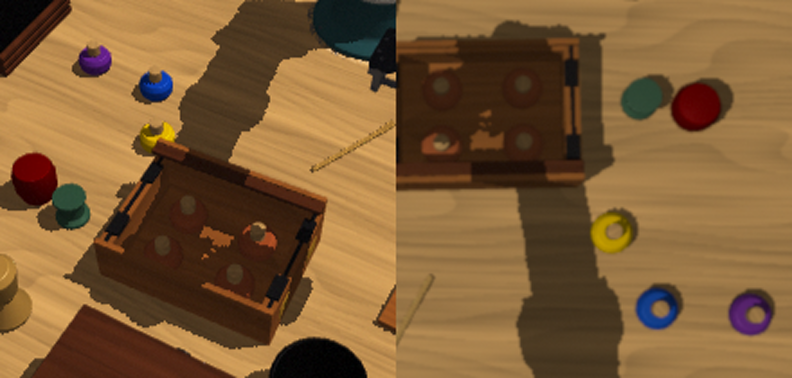

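All four brown jars stand upright in the chest, with knobs at about (188,205), (258,233), (162,246) and (234,274) in the left crop. The look-alikes, caddy and lid rest haven't moved. Next is the lid.

```bash
cat >> h.py <<'E'
H=13.0
def lidR(yaw,th): return Rn.from_euler('z',yaw)*Rn.from_euler('y',-th)
def lidtool(pos,Rl,k): 
    return np.array(pos)+Rl.apply([0,0,H]), (Rl*down(k)).as_rotvec()
def tip(cx,cz,th,dy=0): # lid pose with tongue lower edge at chest (cx,cz)
    Rl=lidR(CH[2],th); return chest([cx,dy,cz])-Rl.apply([-84,0,0]), Rl
E
python3 - <<'E'
from h import *
M={}
for c in('top','scene'):
    viewer.read_camera(c); m=getmask('lid',c,proj(c,[508,367,10]))
    if m is not None: p,e=fit('lid',(507.7,367,-.078),{c:m}); print(c,p.round(3),e,m.sum())
for k in (0,np.pi):
    print(k)
    for pos,Rl in (((507.7,367.1,0),lidR(-.078,0)),tip(-40,150,.24),tip(-83,77,.24),tip(-83.5,77,0)):
        P,r=lidtool(pos,Rl,k); j=kin.ik(P,r); print(P.round(0),None if j is None else np.round(j,2))
E
```

```text
top [ 5.077e+02  3.670e+02 -7.800e-02] 5909.0 1283.0
scene [ 5.08131e+02  3.66083e+02 -6.80000e-02] 124.6875 6526.0
0
[508. 367.  13.] [-1.11  0.76  0.6   1.81 -0.6   0.76 -0.27]
[630. -15. 183.] [-0.6   0.41  0.72  1.92 -0.45  0.71  0.41]
[587. -17. 110.] [-0.51  0.44  0.6   2.07 -0.53  0.52  0.49]
[592. -16.  90.] [-0.53  0.6   0.67  1.88 -0.49  0.84  0.44]
3.141592653589793
[508. 367.  13.] [ 0.12  1.25 -1.34  1.72  1.28  1.31  1.53]
[630. -15. 183.] [-0.97  0.8   1.41  1.94 -1.06  1.05 -2.25]
[587. -17. 110.] [-0.94  0.78  1.28  2.09 -1.15  0.87 -2.13]
[592. -16.  90.] [-0.87  0.98  1.31  1.89 -1.05  1.18 -2.26]
```

Run:
```python
from h import *
L=(507.9,366.6); Rl=lidR(-.075,0)
P,r=lidtool((*L,0),Rl,0)
grip(.5); robot.movep(P+[0,0,90],r); robot.servo_line(P,feed=80); print('at',st())
grip(0,60); print('grip',st())
robot.servo_line(P+[0,0,100],feed=80); print('lift',st())
robot.servo_line(P+[0,0,230],feed=150); robot.hold(.5); print('hi',st())
for c in('top','scene'):
    snap(c,'l_%s.png'%c)
    for n in('lid','tongue'): print(c,n,find(n,c)[:2])
print('expected tongue',(np.array([*L,230])+Rl.apply([-84,0,0])).round(0))
a=cv2.imread('pics/l_scene.png')[100:420,280:640];cv2.imwrite('pics/c2.png',cv2.resize(a,None,fx=1.8,fy=1.8))
```

```text
at t=40.6 tcp=[508.3 366.8  13.6] F=[-0.5 -0.8  0.1] w=0.499
grip t=41.2 tcp=[507.6 366.7  13.1] F=[-2.2 -0.4  2.1] w=0.171
lift t=42.6 tcp=[507.5 366.3 112.4] F=[-0.  -0.  -4.7] w=0.169
hi t=44.1 tcp=[507.9 366.5 242.9] F=[ 0.1 -0.5 -3.5] w=0.171
top lid [(0.84, array([512.5, 367.3, 230.1]), array([142., 251.]))]
top tongue [(0.69, array([521.9, -15. ,  91.7]), array([326., 259.])), (0.62, array([422.6, 375.6, 230.4]), array([135., 294.]))]
scene lid [(0.75, array([507.3, 368.4, 229.2]), array([502., 253.])), (0.26, array([553.4,  35.2,   6.6]), array([342., 268.]))]
scene tongue [(0.17, array([594.3, -16.7,   8.7]), array([317., 271.]))]
expected tongue [424. 373. 230.]
```

View pics/c2.png

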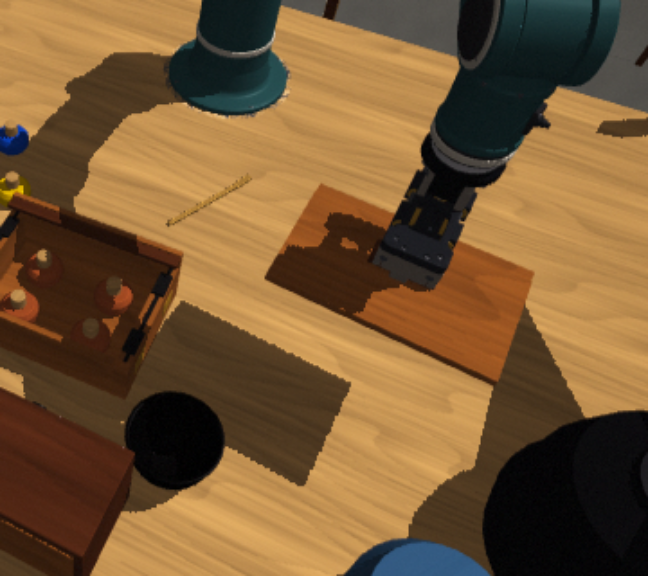

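The lid is held flat at z=230, and its tongue is where I expected. I'll carry it across, tilt it and stop just above the chest.

Run:
```python
from h import *
th=.24
pos,Rl=tip(-50,190,th);P,r=lidtool(pos,Rl,0); robot.movep(P,r); print('hover',st())
pos,Rl=tip(-50,115,th);P,r=lidtool(pos,Rl,0); robot.servo_line(P,feed=80,rotation=r); robot.hold(.4); print('low',st())
for c in('top','scene'):
    snap(c,'h_%s.png'%c)
    for n in('lid','tongue'): print(c,n,find(n,c)[:2])
    # overlay
    im=cv2.imread('pics/h_%s.png'%c)
    for parts,R,z,p,col in ((MODEL['lid'][:2],Rl.as_matrix(),pos[2],(pos[0],pos[1],0),(0,255,0)),(MODEL['chest'][:1],None,0,CH,(255,255,0))):
        cs,_=cv2.findContours((render(parts,c,p,z,R)>.5).astype(np.uint8),cv2.RETR_EXTERNAL,cv2.CHAIN_APPROX_NONE);cv2.drawContours(im,cs,-1,col,1)
    cv2.imwrite('pics/ho_%s.png'%c,im)
print('exp lid',pos.round(0),'tongue',chest([-50,0,115]).round(0))
a=cv2.imread('pics/ho_scene.png')[150:350,210:430];b=cv2.imread('pics/ho_top.png')[130:330,220:440]
cv2.imwrite('pics/c3.png',cv2.resize(np.hstack([a,b]),None,fx=1.8,fy=1.8,interpolation=cv2.INTER_NEAREST))
```

```text
hover t=45.9 tcp=[620.4 -13.6 222.5] F=[-0.2  0.3 -4. ] w=0.168
low t=47.4 tcp=[620.3 -15.2 147.8] F=[ 0.2 -0.5 -3.9] w=0.169
top lid []
top tongue []
scene lid [(0.66, array([622.8, -11.5, 133.4]), array([313., 251.]))]
scene tongue [(0.64, array([543.1, -19.1, 113. ]), array([326., 232.])), (0.4, array([ 624. , -230.5,    1.8]), array([242., 250.]))]
exp lid [623. -15. 135.] tongue [542. -18. 115.]
```

View pics/c3.png

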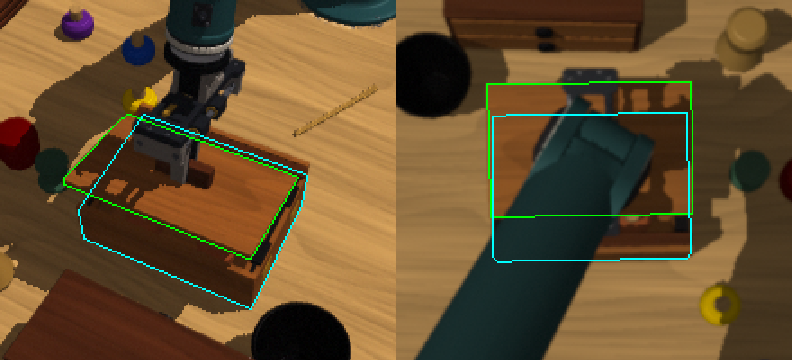

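The lid sits where the model predicts: the green outline follows its edges in both views. Now I'll insert the tongue and swing the lid down, stopping if the force gets high.

Run:
```python
from h import *
import sys
th=.24
def go(cx,cz,t,feed=40,lim=14):
    pos,Rl=tip(cx,cz,t);P,r=lidtool(pos,Rl,0); robot.servo_line(P,feed=feed,rotation=r)
    s=robot.observe();f=np.array(s['contact_force'])+[0,0,4]
    if np.linalg.norm(f)>lim: print('FORCE',cx,cz,t,st());sys.exit()
go(-55,95,th); go(-58,83,th); print(st())
for a in np.linspace(0,1,7)[1:]: go(-58-24.5*a,82-5*a,th,25)
robot.hold(.3);print('in',st()); snap('scene','in.png')
for t in np.linspace(th,0,7)[1:]: go(-83.2,77.6,t,25); 
robot.hold(.3);print('down',st())
snap('scene','dn.png');print(find('lid','scene')[:1],find('tongue','scene')[:1])
a=cv2.imread('pics/in.png')[150:350,210:430];b=cv2.imread('pics/dn.png')[150:350,210:430]
cv2.imwrite('pics/c4.png',cv2.resize(np.hstack([a,b]),None,fx=1.8,fy=1.8,interpolation=cv2.INTER_CUBIC))
```

```text
t=48.8 tcp=[612.  -15.7 115.3] F=[ 0.1  1.  -3.3] w=0.166
in t=51.0 tcp=[587.8 -16.5 109.6] F=[-0.1  0.2 -3.6] w=0.168
down t=53.0 tcp=[592.4 -16.4  90.8] F=[-0.  -0.8 -4.4] w=0.170
[(0.7, array([590.9, -16.5,  76.8]), array([318., 255.]))] [(0.65, array([510.2, -22.8,  75.5]), array([330., 231.]))]
```

View pics/c4.png

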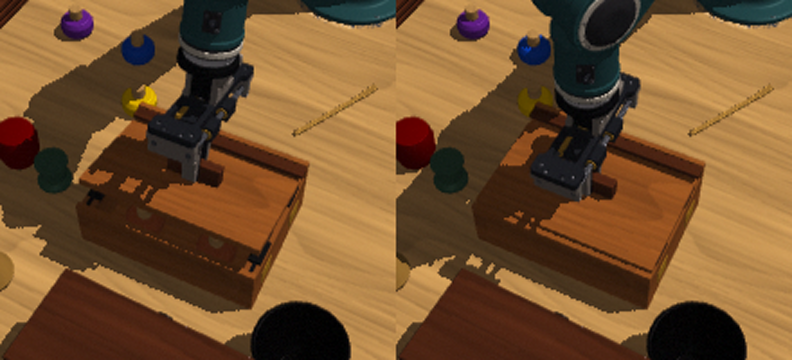

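The left half shows the tongue under the lip with the far edge up, and the right half shows the lid flat inside the stop. I'll release it, back off and measure how squarely it lies.

Run:
```python
from h import *
s=robot.observe();P=np.array(s['tcp_pos'])
grip(.5); robot.servo_line(P+[0,0,110],feed=100); robot.movep([470,330,260],ori([470,330,260],np.pi/2)); print(st())
for k in range(2):
  for c in('top','scene'):
    im=snap(c,'r_%s.png'%c); m=getmask('lid',c,proj(c,[592,-16,80]))
    if m is None: print('no',c);continue
    # visible lid: hide what the lip covers
    lip=render(MODEL['chest'][1:],c,CH)
    def f(q):
        return np.abs((render(MODEL['lid'],c,(q[0],q[1],q[2]/100),77)*(1-lip))-m*(1-lip)).sum()
    q0=np.array([591.7,-16.4,4.])
    r=minimize(f,q0,method='Nelder-Mead',options=dict(initial_simplex=q0+np.array([[0,0,0],[5,0,0],[0,5,0],[0,0,4]]),xatol=.05,fatol=.5,maxiter=100))
    print(c,r.x.round(2),r.fun,f(q0),m.sum())
a=cv2.imread('pics/r_scene.png')[180:320,240:400];b=cv2.imread('pics/r_top.png')[170:310,250:410]
cv2.imwrite('pics/c5.png',cv2.resize(np.hstack([a,b]),None,fx=2.5,fy=2.5,interpolation=cv2.INTER_CUBIC))
```

```text
t=56.5 tcp=[470.8 328.5 259.8] F=[ 0.6 -0.5 -0.6] w=0.499
top [593.64 -14.85   4.88] 62.28125 93.46875 7076.0
scene [591.99 -17.     3.8 ] 57.3828125 65.99219 5713.0
top [594.69 -15.42   3.7 ] 31.9375 55.71875 7109.0
scene [594.14 -17.5    3.64] 46.640625 68.453125 5759.0
```

View pics/c5.png

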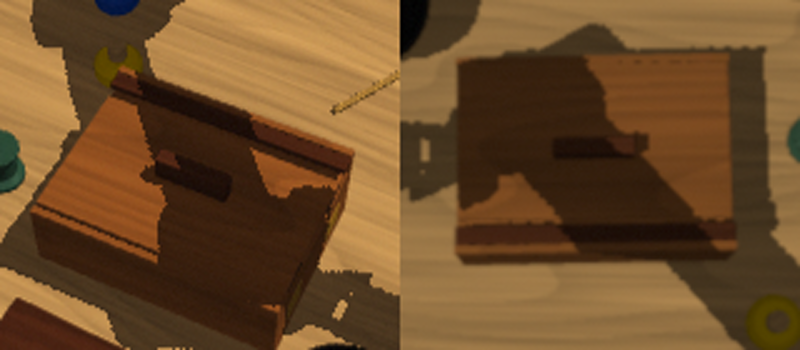

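The lid lies square, within about 1 mm in y and 0.001 rad of the chest. Now I'll press the corners, going round gradually.

```bash
cat >> h.py <<'E'
CORN=dict(fl=(48,117),nr=(-48,-117),fr=(48,-117),nl=(-48,117))
def press(c,zmin,fmax):
    P=chest([*CORN[c],0]); r=ori([P[0],P[1],120],CH[2]+np.pi/2)
    robot.movep([P[0],P[1],120],r); robot.servo_line([P[0],P[1],91],feed=60)
    z=89.;fm=0
    while z>=zmin:
        robot.servo_line([P[0],P[1],z],feed=10); s=robot.observe();f=s['contact_force'][2];fm=max(fm,f)
        if f>fmax: break
        z-=.5
    robot.hold(.3);s=robot.observe();print(c,'cmd %.1f z=%.2f F=%s max=%.1f t=%.1f'%(z,s['tcp_pos'][2],np.round(s['contact_force'],1),fm,s['t']))
    robot.servo_line([P[0],P[1],110],feed=100)
E
python3 - <<'E'
from h import *
robot.movep([560,150,200],ori([560,150,200],CH[2]+np.pi/2));grip(0,20)
for c in CORN: press(c,84.5,30)
for c in CORN: press(c,80,32)
print(st())
E
```

```text
fl cmd 84.0 z=85.96 F=[-3.9 -0.8 11. ] max=11.2 t=62.6
nr cmd 84.0 z=85.68 F=[-5.3  1.4 12.7] max=13.4 t=67.5
fr cmd 84.0 z=85.25 F=[-1.1  1.   7.3] max=7.4 t=71.9
nl cmd 84.0 z=85.23 F=[-2.8 -0.1  9.5] max=10.6 t=76.8
fl cmd 79.5 z=83.15 F=[-8.2 -0.3 21.6] max=22.1 t=83.5
nr cmd 79.5 z=82.51 F=[-7.   3.2 24.5] max=24.7 t=90.7
fr cmd 79.5 z=82.53 F=[-6.   2.7 17.7] max=17.4 t=97.4
nl cmd 79.5 z=82.38 F=[-7.8 -1.8 24.9] max=25.4 t=104.7
t=105.1 tcp=[539.1  98.8 110. ] F=[-0.4 -0.3 -0.1] w=0.002
```

```bash
sed -i 's/z-=.5/z-=STEP/; s/^CORN/STEP=.5\nCORN/' h.py
python3 - <<'E'
import h; from h import *
h.STEP=1.0
for c in CORN: press(c,75,42)
for c in CORN: press(c,75,42)
print(st())
E
```

```text
fl cmd 76.0 z=82.28 F=[-16.3  -0.1  44.2] max=43.1 t=110.1
nr cmd 77.0 z=82.23 F=[-15.5   5.7  48.6] max=48.6 t=115.9
fr cmd 75.0 z=82.27 F=[-17.    6.5  48. ] max=47.4 t=121.6
nl cmd 78.0 z=82.26 F=[-13.8  -2.6  43. ] max=42.9 t=127.2
fl cmd 76.0 z=82.27 F=[-16.7  -0.6  43.6] max=43.1 t=132.6
nr cmd 77.0 z=82.22 F=[-15.8   5.7  49.9] max=49.1 t=138.4
fr cmd 75.0 z=82.26 F=[-17.5   6.8  48.7] max=48.3 t=144.1
nl cmd 78.0 z=82.26 F=[-14.3  -0.6  43.6] max=43.3 t=149.7
t=150.1 tcp=[539.   98.8 109.8] F=[-0.1 -0.   0.6] w=0.004
```

All four corners stop hard at the same height, z=82.25 at over 43 N, and didn't move on the repeat pass. I'll retreat and take a last look.

Run:
```python
from h import *
robot.servo_line(np.array(robot.observe()['tcp_pos'])+[0,0,80],feed=150)
robot.movep([470,330,260],ori([470,330,260],np.pi/2)); robot.hold(.3); print(st())
for c in('top','scene'):
    snap(c,'f_%s.png'%c); m=getmask('lid',c,proj(c,[592,-16,80]))
    if m is None: print('no',c);continue
    lip=render(MODEL['chest'][1:],c,CH)
    for z in (72,77):
        f=lambda q:np.abs((render(MODEL['lid'],c,(q[0],q[1],q[2]/100),z)*(1-lip))-m*(1-lip)).sum()
        q0=np.array([591.7,-16.4,4.])
        r=minimize(f,q0,method='Nelder-Mead',options=dict(initial_simplex=q0+np.array([[0,0,0],[5,0,0],[0,5,0],[0,0,4]]),xatol=.05,fatol=.5,maxiter=100))
        print(c,z,r.x.round(2),r.fun)
for n in('caddy','lid_rest','bowl'): print(n,find(n,'top')[:1],find(n,'scene')[:1])
a=cv2.imread('pics/f_scene.png')[140:360,170:400];b=cv2.imread('pics/f_top.png')[140:360,220:510]
cv2.imwrite('pics/c6.png',cv2.resize(np.hstack([a,b]),None,fx=1.5,fy=1.5,interpolation=cv2.INTER_CUBIC))
```

```text
t=152.1 tcp=[470.6 328.9 259.9] F=[ 0.2  0.  -0.2] w=0.004
top 72 [591.58 -19.33   5.26] 99.0390625
top 77 [589.92 -19.35   5.3 ] 89.0546875
scene 72 [595.53 -19.12   4.3 ] 58.36328125
scene 77 [591.34 -18.02   3.82] 75.5703125
caddy [(0.61, array([ 6.095e+02, -3.024e+02,  1.000e-01]), array([442., 232.]))] [(0.57, array([ 6.130e+02, -3.086e+02, -5.000e-01]), array([220., 237.]))]
lid_rest [(0.98, array([ 622.2, -235.8,    1.6]), array([415., 226.]))] [(0.73, array([ 625.2, -233.6,    2.5]), array([241., 249.]))]
bowl [(0.83, array([734.9, 202.3,   6. ]), array([242., 178.]))] [(0.55, array([736.1, 204.4,   1.3]), array([373., 357.]))]
```

View pics/c6.png

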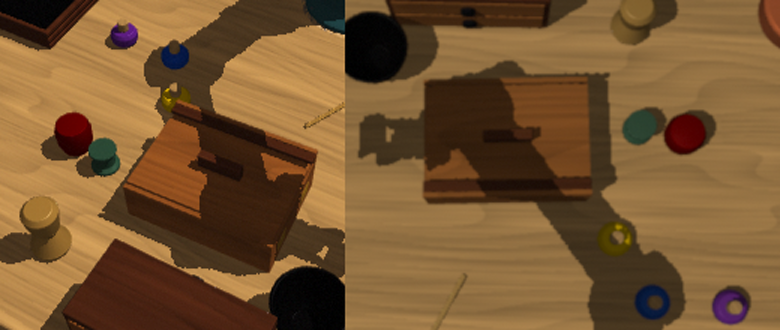

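The lid is closed and nothing else has moved, but the fit suggests the lid is 2–3 mm off in y. I'll measure that more carefully before handing in.

Run:
```python
from h import *
for c in('top','scene'):
    ms=[]
    for k in range(4):
        im=snap(c); m=getmask('lid',c,proj(c,[592,-16,80]))
        if m is not None: ms.append(m)
    m=np.mean(ms,0); lip=render(MODEL['chest'][1:],c,CH)
    f=lambda q:np.abs((render(MODEL['lid'],c,(q[0],q[1],q[2]/100),72)*(1-lip))-m*(1-lip)).sum()
    q0=np.array([591.7,-16.4,4.])
    r=minimize(f,q0,method='Nelder-Mead',options=dict(initial_simplex=q0+np.array([[0,0,0],[5,0,0],[0,5,0],[0,0,4]]),xatol=.05,fatol=.5,maxiter=100))
    mc=getmask('chest',c,proj(c,[592,-16,40]))
    print(c,len(ms),r.x.round(2),r.fun, 'chest refit',None if mc is None else (fit('chest',CH,{c:np.maximum(mc,(m>.5))})[0].round(3)))
    for q in ([591.7,-16.4,4.],[591.7,-14,4],[591.7,-18.4,4],[591.7,-20.4,4]): print(q[1],round(f(q)),end=' ')
    print()
i0=cv2.imread('pics/f_top.png');o=[]
for fn in('pics/r_top.png','pics/f_top.png'):
    i=cv2.imread(fn); o.append(np.hstack([cv2.resize(i[185:280,a:a+40],None,fx=6,fy=6,interpolation=cv2.INTER_NEAREST) for a in(258,368)]))
o=np.hstack(o)[:, :];o=cv2.convertScaleAbs(cv2.resize(o,(800,475)),alpha=1.6);cv2.imwrite('pics/c7.png',o)
```

```text
top 4 [589.28 -18.35   3.88] 125.28125 chest refit [ 5.9141e+02 -1.6069e+01  3.8000e-02]
-16.4 203 -14 323 -18.4 165 -20.4 221 
scene 4 [595.54 -19.     3.76] 26.4375 chest refit [ 5.9146e+02 -1.7998e+01  3.6000e-02]
-16.4 126 -14 221 -18.4 45 -20.4 61
```

View pics/c7.png

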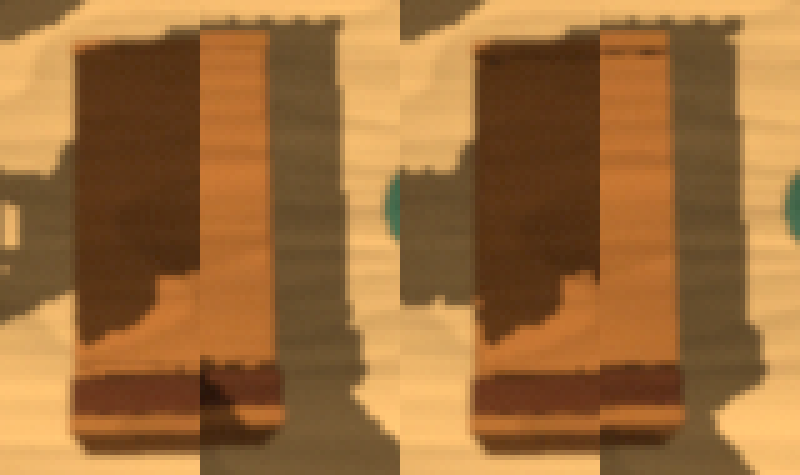

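The lid is about 2 mm off in y and its yaw matches the chest's, so it lies square and still covers all the pads. Nudging it would risk more than it gains, so I'm handing in.

Run:
```python
from h import *
robot.job_done(); print(st())
```

```text
the job is handed in; nothing more can be done
the job is handed in; nothing more can be done
```

The chest is packed and closed, and the job was handed in at about 155 s of the 208 s allowed. I placed all four brown jars that were present upright in the chest, hooked the tongue under the lip with the far edge raised, swung the lid down and pressed each corner home.

**What the last checks showed**
- **Jars:** the network's positions for all four were within about 2 mm of their targets, and they stood upright in the picture taken before closing. I couldn't see them once the lid was on.
- **Seal:** all four corners stopped hard at tool height 82.2–82.3 mm under 43–50 N, against 82 mm for fully home. A second pass gave the same heights.
- **Other objects:** the caddy, lid rest and bowl read within about 5 mm of their starting positions, which is about the networks' accuracy. The robot handled none of the look-alikes, which look undisturbed in the pictures.

**Where checks disagreed**
- **Sideways (y):** the silhouette fits put the lid about 2 mm off towards −y, probably shifted while pressing. Its yaw matches the chest's. I left it, since it still covers all four pads.
- **Front to back (x):** the two cameras differ by about 6 mm on the lid's position, so x is known less well. The lid sits between the lip and the stop in the pictures.

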